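# Let the crank-up magnifier down on its pawl

## Robot

A 7-joint arm with a two-finger parallel gripper is mounted at the origin on the work surface. World frame = base frame: x ahead of the robot, y to its left, z up, the work surface at z = 0. Lengths are in m, angles in rad, forces in N, time in s.
With the tool pointing down it reaches from about 0.425 to 0.95 m from the base axis. Payload 4.7 kg.
Tool frame: the origin (TCP) lies on the centre line of the jaws, within the pads' length; the fingertips stand robot.nose_length ahead of it and the grasp point (between the pads) lies 8 mm behind it (robot.nose_length is the distance from the TCP to the fingertips, in m); z points along the fingers, y is the line along which they close (so a half turn about z gives the same grasp; the last joint's range is limited). The gripper opens to 85 mm and grips with 20 to 120 N. Pads are 22 mm wide; open, the fingers measure 114 mm over their backs; the gripper's body (76 mm by 85 mm) begins 54 mm behind the grasp point. The pads swing forward as they close: fully open they stand 13 mm farther back than shut.
Start: joints at [-1.265, 0.469, -0.049, 1.532, 0.024, 1.141, -0.082], TCP at [0.222, 0.638, 0.209] pointing down, gripper open.
Joint ranges: [-2.59, 2.59], [-0.33, 1.99], [-1.39, 1.29], [0.1, 2.45], [-1.04, 4.18], [0.21, 1.99], [-2.66, 2.66]. Speed limits (rad/s): [2.57, 2.57, 3.14, 3.14, 3.14, 3.14, 3.14].

## Interface

Orientations are given as [roll, pitch, yaw] about the fixed x, y, z axes, in that order (R = Rz(yaw) Ry(pitch) Rx(roll)).
In Python, from plant import robot gives the robot as it stands. Calls block until the motion is done:
- robot.goto(position, orientation): joint-space move of the TCP to a pose.
- robot.move_straight(position, vel=0.15, attitude=None, contact_N=None): straight line of the TCP; attitude=None keeps the orientation; vel is the mean speed in m/s. With contact_N (N) it stops when the force on the tool has changed by that much, and returns True; else False.
- robot.move_joints(angles): joint-space move.
- robot.grip(opening, strength=None): opening from 0.0 (shut) to 1.0 (fully open); strength is the grip in N (None keeps the last); returns when the fingers have stopped.
- robot.sleep(seconds).
- robot.inverse_kinematics(position, orientation): joint angles nearest the present ones, or None.
- robot.sense(): the state.
- robot.grab_frame(name): name is "scene" or "top" or "wrist"; returns a dict with "image" (420x560x3 uint8, red, green, blue), "range_z" (420x560 float32, m along the optical axis (not along the pixel's ray), 0 where there is no reading), "fx", "fy", "cx", "cy" (pixels), "R" (3x3) and "t" (3): a world point X has camera coordinates R X + t. Camera axes: x right, y down, z forward; pixel columns grow to the right and rows downward; lengths in m; the calibration is good to about 2 mm. A picture is of the moment at which its call begins.
A pose or a line that the arm cannot do raises robot.IKError and nothing moves.
- robot.close_job(): hands the job in; it is judged then, once.
The state is a dict: "t": time; "joint_pos": joint angles; "joint_velocities": joint speeds; "effort": joint torques, N m; "tcp_pos": TCP position; "tcp_rot": TCP orientation; "wrist_force": force on the tool from outside, world axes, zero at the start; "torque": the same for the moment, N m; "opening": opening from 0.0 (shut) to 1.0 (fully open); "gripper_force": force on a finger pad.
Only numpy, scipy, OpenCV 4.12 (cv2) and the standard library are available. Lean on these libraries where they do the work, as an engineer would, in place of code of your own. Each camera call takes 0.05 s, during which the arm holds its last target. There are 200 camera calls.

## Task

The magnifier on its crank stand is wound up and held by the ratchet pawl. Lift the pawl lever fully up, take the crank handle and ease it a touch further up so that the pawl springs clear, then let the crank turn back slowly under the weight, without dropping it, until the magnifier is fully down; last, put the pawl lever fully down again and let go. Work by the crank and the lever, not by the magnifier itself, and leave the domino tray, the domino box and the pill organizer where they are.

Things in the scene. Friction and masses are not known exactly. Their poses are not given: they have to be found in the camera images.
- stand: Fixed grey cast stand: base 170 x 150 x 20 mm, gearbox 80 (x) x 60 (y) mm, 150 mm high. Origin: centre of the underside, on the table. x points from the gearbox towards the lens, z up; the crank is on the -y side, ratchet wheel and pawl on the +y side. A steel rack post 22 mm square rises through the gearbox top at x = y = 0 and carries the magnifier.
- crank (a joint): Crank angle q in rad: 0 = magnifier fully down, about 1.97 at the start (held by a ratchet tooth), stop at 2.85. It grows as the magnifier is wound up; then the top of the crank moves to the stand's +x. 1 rad = 35 mm of lift. With the pawl clear, the weight (6 to 11 N, differs between runs) drives the crank back with 3 to 6 N at the handle; there is little friction and it runs away if let go.
- crank_axle (a point): The point on the crank's axle in line with the handle's centre: stand (0, -91, 125 mm). The axle is parallel to the stand's y. Handle centre = this point + 75 mm * (sin(q - 1.1) along the stand's x, cos(q - 1.1) along z), q being the crank angle: it swings over the top of the axle.
- crank_handle (a point): Centre of the crank's black plastic handle: a freely turning round sleeve 24 mm in diameter and 70 mm long, level along the stand's y, its inner end beside the crank arm (12 mm thick).
- pawl_lever (a joint): Angle of the pawl's hand lever in rad: 0 = down (pawl on the ratchet), 0.6 = fully up. Stiff hinge: stays where left; about 3 N at the handle moves it. The pawl hangs on it by a spring: while it carries the load, raising the lever only tensions the spring; once the crank is eased up 0.05 to 0.25 rad the pawl springs clear. With the lever down the 12-tooth ratchet lets the crank wind up only.
- pawl_hinge (a point): Point on the pawl lever's hinge axis (parallel to the stand's y) in line with the lever handle's centre: stand (-70, 87, 178 mm). At lever angle a the handle centre is this point + (120 cos a - 22 sin a) mm along the stand's x and (120 sin a + 22 cos a) mm along z.
- pawl_handle (a point): Centre of the pawl lever's black plastic handle: a freely turning round sleeve 22 mm in diameter and 50 mm long, level along the stand's y, its inner end at the lever rod (10 mm thick). Lever down it is at stand (50, 87, 200 mm); raising swings it up and a little towards the stand's -x.
- magnifier: Steel-rimmed round magnifier, rim 146 mm across, on a bent arm 18 mm thick on top of the rack post. Origin: on the post's axis, 150 mm above the table when fully down. Rim centre 220 mm from it along the stand's x and 30 mm below it; top of arm and clamp block (34 mm square) 69 mm above it.
- domino_tray: Bystander: loose dark wooden tray 90 x 170 x 12 mm with six ivory dominoes, 24 mm high in all, lying under the lens. Origin: centre of the underside.
- domino_box: Bystander: loose closed wooden dominoes box with sliding lid, 200 x 110 x 64 mm. Origin: centre of the underside, length along its x.
- pill_organizer: Bystander: loose pale blue weekly pill organizer, 200 x 42 x 26 mm. Origin: centre of the underside, length along its x.

How it is judged:
On the way, in this order (a step that is already met when the one before it is completed fails the run):
1. the pawl lever is raised (above 0.42 rad) while the magnifier is still up (crank above 1.7 rad) (value of joint pawl_lever above 0.42 rad and value of joint crank above 1.7 rad), for 0.2 s.
2. the magnifier has been let fully down (crank below 0.12 rad, 4 mm of lift) with the lever still up (value of joint crank below 0.12 rad and value of joint pawl_lever above 0.3 rad), for 0.2 s.
At the end, for the whole second after the job is handed in: The magnifier is fully down (crank below 0.12 rad, that is within 4 mm of its stop) and at rest, the pawl lever is down again (below 0.1 rad), and the tray, box and pill organizer are within 20 mm of where they were (value of joint crank below 0.12 rad and value of joint pawl_lever below 0.1 rad and linear speed of magnifier below 0.02 m/s and distance of each of domino_tray, domino_box, pill_organizer from where it was at the start of the episode below 0.02 m); the robot touches nothing.
It fails at once if the magnifier runs down faster than 3.4 rad/s at the crank (0.12 m/s of lift) while more than 9 mm above its stop: dropped (velocity of joint crank below -3.4 rad/s and value of joint crank above 0.25 rad).
It fails at once if the robot pushes on the magnifier or its arm with more than 3 N (contact force between any of the fingers, the arm and magnifier above 3 N).
It fails at once if the domino tray, domino box or pill organizer is moved more than 20 mm (distance of any of domino_tray, domino_box, pill_organizer from where it was at the start of the episode above 0.02 m).
It also fails if it takes over 64 s, if anything falls off the work surface, if the arm or the gripper's body presses on something with over 40 N, if the wrist force passes 120 N, or if a joint passes its speed limit or range.

## Working session

There is one attempt and no reset: what is moved stays moved. The work goes in short steps, each a Python script; the robot and the scene stay as the last script left them, time stands still between calls to the robot, and variables do not carry over. Pictures are saved under pics/ and viewed, at most 10 in all, crops included, and the job is handed in when it is done.

```bash
mkdir -p pics; ls
python3 - <<'E'
from plant import robot
import cv2,numpy as np,pickle
ims=[]
D={}
for n in("scene","top"):
    f=robot.grab_frame(n);D[n]=f
    cv2.imwrite(f"pics/{n}0.png",f["image"][:,:,::-1])
    print(n,f["fx"],f["cx"],f["cy"],(-f["R"].T@f["t"]).round(3), f["R"][2].round(2))
pickle.dump(D,open("f0.pkl","wb"))
print(robot.nose_length,robot.sense())
E
```

```text
pics
scene 431.24367221916964 276.1741768297625 210.3690778030082 [ 1.548 -0.416  0.975] [-0.71  0.33 -0.63]
top 395.73206653762986 281.38420222550826 213.75362639578245 [0.523 0.008 1.164] [ 0.11 -0.01 -0.99]
0.011 {'t': 0.1, 'joint_pos': array([-1.26488514,  0.4693977 , -0.04860352,  1.53354245,  0.02410281,
        1.14101557, -0.08228805]), 'joint_velocities': array([ 0.00169648, -0.00187509, -0.00021697, -0.00142313,  0.00010841,
        0.00056773,  0.00125746]), 'effort': array([ 2.48298384e-04, -5.11513638e+01, -4.72200871e-02, -2.38389301e+01,
        1.07588808e-02,  4.42945384e-03, -2.39748556e-05]), 'tcp_pos': array([0.22160024, 0.63700068, 0.2076551 ]), 'tcp_rot': array([-3.13981628e+00,  5.99234322e-05,  2.80683060e+00]), 'wrist_force': array([ 0.54022526,  0.12830456, -0.77598962]), 'torque': array([ 0.01712605, -0.03167377, -0.03408478]), 'gripper_force': 0.0, 'opening': 0.998614409093625}
```

View pics/scene0.png

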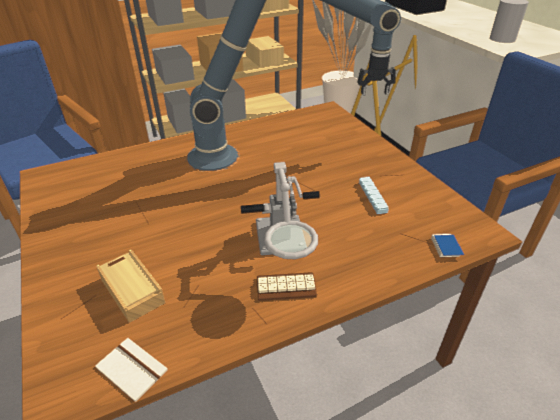

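View pics/top0.png

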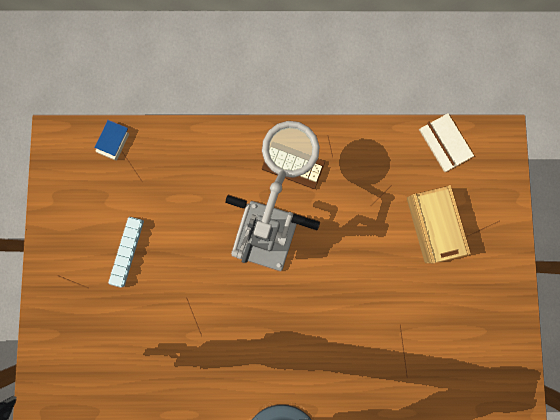

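The scene shows the stand's two black handles: crank at about (252,209), lever at about (311,195). In the top view the crank is at about (305,222) and the lever at about (237,201), with the post at about (262,229). The tray lies under the lens and the box and organizer are well clear.

Run:
```python
import cv2,numpy as np,pickle
D=pickle.load(open("f0.pkl","rb"))
def pts(f,box):
    u0,v0,u1,v1=box
    im=f["image"][v0:v1,u0:u1].astype(int); z=f["range_z"][v0:v1,u0:u1]
    v,u=np.mgrid[v0:v1,u0:u1]
    m=(im.max(2)<45)&(z>0)
    P=np.stack([(u-f["cx"])/f["fx"]*z,(v-f["cy"])/f["fy"]*z,z],-1)[m]
    return (P-f["t"])@f["R"],u[m],v[m]
for n,bs in (("top",{"crank":(290,208,325,236),"lever":(220,190,250,212)}),("scene",{"crank":(236,200,268,218),"lever":(299,186,324,204)})):
    for k,b in bs.items():
        P,u,v=pts(D[n],b)
        P=P[P[:,2]>.1]
        c=np.median(P,0); 
        a=np.linalg.svd(P-P.mean(0),full_matrices=False)[2][0]; s=(P-P.mean(0))@a
        print(n,k,len(P),c.round(4),a.round(3),(P.mean(0)+a*s.min()).round(3),(P.mean(0)+a*s.max()).round(3))
    f=D[n]
    b=(215,180,335,280) if n=="top" else (225,150,335,260)
    c=cv2.resize(f["image"][b[1]:b[3],b[0]:b[2]],None,fx=5,fy=5,interpolation=cv2.INTER_CUBIC)
    cv2.imwrite(f"pics/{n}_crop.png",c[:,:,::-1])
```

```text
top crank 236 [ 0.6066 -0.0605  0.1849] [-0.312 -0.95   0.002] [ 0.618 -0.029  0.184] [ 0.597 -0.093  0.185]
top lever 161 [0.6556 0.1087 0.2106] [-0.306 -0.952 -0.02 ] [0.663 0.133 0.21 ] [0.648 0.086 0.209]
scene crank 121 [ 0.6139 -0.0643  0.1833] [ 0.311  0.95  -0.013] [ 0.604 -0.093  0.183] [ 0.624 -0.032  0.182]
scene lever 81 [0.6611 0.1087 0.208 ] [0.296 0.955 0.   ] [0.654 0.086 0.207] [0.668 0.13  0.207]
```

View pics/top_crop.png

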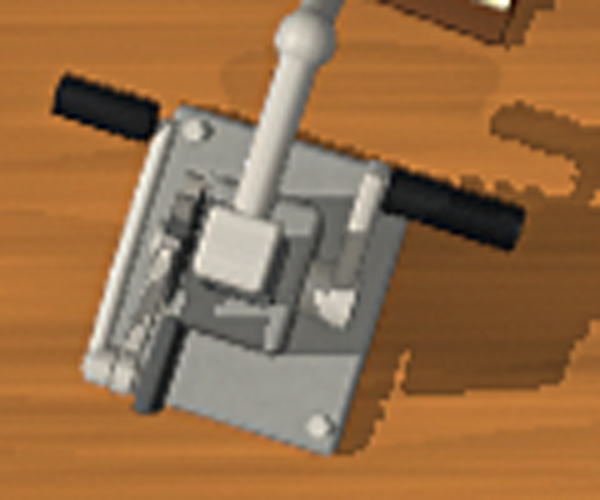

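View pics/scene_crop.png

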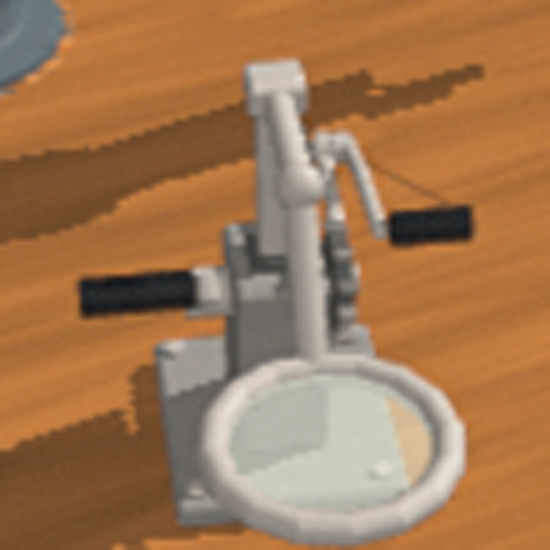

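The handles sit where they should: centre heights are 0.173 and 0.1995 m, and they are 177 mm apart where 178 is expected. That puts the stand at (0.582, 0.0425) with yaw -0.318. Next I'll check reach and move above the lever.

```bash
cat > h.py <<'E'
import numpy as np
from plant import robot
O=np.array([.582,.0425,0]); psi=-.318
ex=np.array([np.cos(psi),np.sin(psi),0]); ey=np.array([-np.sin(psi),np.cos(psi),0])
W=lambda x,y,z: O+ex*x+ey*y+np.array([0,0,z-.009])   # TCP for grasp at a stand point
crank=lambda q: W(.075*np.sin(q-1.1),-.096,.125+.075*np.cos(q-1.1))
lever=lambda a: W(-.07+.12*np.cos(a)-.022*np.sin(a),.090,.178+.12*np.sin(a)+.022*np.cos(a))
up=np.array([0,0,.1])
def st():
    s=robot.sense(); print(round(s["t"],2),s["tcp_pos"].round(4),"F",s["wrist_force"].round(1),"grip",round(s["gripper_force"],1),"open",round(s["opening"],3))
    return s
E
python3 - <<'E'
from h import *
for yaw in(1.253,-1.889):
    o=[np.pi,0,yaw]
    for n,p in (("lup",lever(0)+up),("l0",lever(0)),("l6",lever(.6)),("l6u",lever(.6)+up),("c",crank(1.97)),("c225",crank(2.25)),("c1",crank(1.1)),("c0",crank(0)),("cup",crank(1.97)+[0,0,.2])):
        q=robot.inverse_kinematics(p,o); print(yaw,n,p.round(3),None if q is None else np.round(q,2))
E
```

```text
1.253 lup [0.658 0.112 0.291] [-0.64  0.44  0.6   1.47 -0.25  1.3  -0.34]
1.253 l0 [0.658 0.112 0.191] [-0.63  0.51  0.58  1.6  -0.3   1.12 -0.29]
1.253 l6 [0.626 0.123 0.255] [-0.67  0.41  0.57  1.6  -0.23  1.21 -0.37]
1.253 l6u [0.626 0.123 0.355] [-0.68  0.35  0.59  1.44 -0.2   1.4  -0.4 ]
1.253 c [ 0.606 -0.067  0.164] [-0.44  0.46  0.66  1.77 -0.33  1.02  0.02]
1.253 c225 [ 0.617 -0.07   0.147] [-0.42  0.5   0.64  1.76 -0.35  1.    0.04]
1.253 c1 [ 0.552 -0.049  0.191] [-0.53  0.33  0.69  1.87 -0.25  1.02 -0.06]
1.253 c0 [ 0.488 -0.028  0.15 ] [-0.6   0.27  0.68  2.06 -0.22  0.88 -0.11]
1.253 cup [ 0.606 -0.067  0.364] [-0.51  0.31  0.74  1.5  -0.21  1.41 -0.07]
-1.889 lup [0.658 0.112 0.291] [-0.23  0.4  -0.    1.45  0.    1.29  2.59]
-1.889 l0 [0.658 0.112 0.191] [-0.18  0.47 -0.07  1.57  0.04  1.1   2.56]
-1.889 l6 [0.626 0.123 0.255] [-0.24  0.37 -0.02  1.57  0.01  1.2   2.56]
-1.889 l6u [0.626 0.123 0.355] [-0.29  0.32  0.04  1.42 -0.01  1.4   2.58]
-1.889 c [ 0.606 -0.067  0.164] [ 0.81  0.7  -1.18  1.7   0.68  1.22  2.29]
-1.889 c225 [ 0.617 -0.07   0.147] [ 0.8   0.74 -1.18  1.69  0.73  1.22  2.27]
-1.889 c1 [ 0.552 -0.049  0.191] [ 0.86  0.55 -1.17  1.8   0.55  1.17  2.34]
-1.889 c0 [ 0.488 -0.028  0.15 ] [ 0.89  0.48 -1.17  1.98  0.52  1.02  2.29]
-1.889 cup [ 0.606 -0.067  0.364] [ 0.81  0.5  -1.17  1.42  0.46  1.52  2.48]
```

Run:
```python
from h import *
import cv2
robot.goto(lever(0)+[0,0,.15],[np.pi,0,1.253]); st()
f=robot.grab_frame("wrist"); cv2.imwrite("pics/w1.png",f["image"][:,:,::-1])
for n,p in(("lever",W(.05,.087,.209)),("crank",W(.0573,-.091,.182))):
    c=f["R"]@p+f["t"]; print(n,f["fx"]*c[0]/c[2]+f["cx"],f["fy"]*c[1]/c[2]+f["cy"])
```

```text
2.57 [0.6573 0.1141 0.3405] F [-0.1  0.8 -0.9] grip 0.0 open 1.003
lever 285.8201324593304 193.42165543240935
crank 290.55860963152094 318.82217449039337
```

View pics/w1.png

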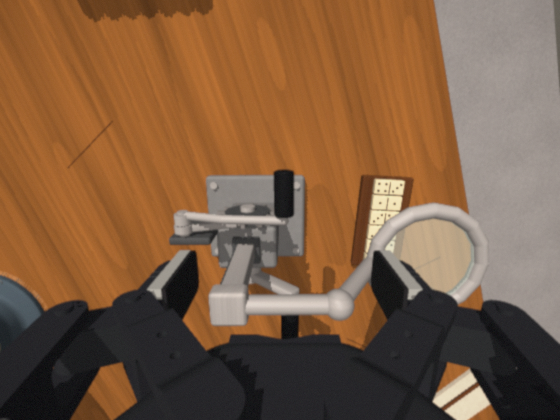

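The wrist view has the lever handle at (284,193) against a predicted (286,193), and the crank handle near (290,325), so the estimate holds. Now I'll grasp the lever and raise it.

Run:
```python
from h import *
import cv2
f=robot.grab_frame("wrist"); s=robot.sense()
d=-f["R"].T@f["t"]-s["tcp_pos"]; print("cam offset stand x,y,z",d@ex,d@ey,d[2])
robot.grip(.7)
robot.move_straight(lever(0)); st()
robot.grip(0.0,strength=40); st()
for a in np.linspace(.1,.6,6): robot.move_straight(lever(a),vel=.06); st()
```

```text
cam offset stand x,y,z -0.0010973321409279409 0.06765894417889545 0.16499743977452458
4.2 [0.6584 0.1123 0.1921] F [-0.2 -0.2  0.2] grip 0.0 open 0.701
4.79 [0.6576 0.1123 0.191 ] F [ 0.  -0.1 -0.4] grip 0.0 open -0.0
5.14 [0.6554 0.1133 0.2038] F [-0.3  0.4  0. ] grip 0.0 open 0.001
5.49 [0.6514 0.1146 0.2151] F [ 0.3  0.3 -0.4] grip 0.0 open 0.0
5.84 [0.6465 0.1162 0.2261] F [-0.   0.3  0.4] grip 0.0 open 0.004
6.19 [0.6406 0.1182 0.2366] F [ 0.4 -1.1 -0.4] grip 0.0 open 0.002
6.54 [0.6337 0.1204 0.2464] F [ 0.8 -0.1  0.2] grip 0.0 open -0.0
6.89 [0.6259 0.123  0.2555] F [ 0.6 -0.1  0.2] grip 0.0 open -0.002
```

The grip closed to 0 without catching anything, so I need a look.

Run:
```python
from h import *
import cv2
f=robot.grab_frame("wrist"); g=robot.grab_frame("scene")
a=cv2.resize(f["image"][100:400,80:480],(600,450)); b=cv2.resize(g["image"][100:280,190:390],(667,600))[:450]
b=cv2.resize(g["image"][120:270,220:370],(450,450))
c=cv2.resize(np.hstack([a,b]),(800,343)); cv2.imwrite("pics/m1.png",c[:,:,::-1])
```

```text
(no output)
```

View pics/m1.png

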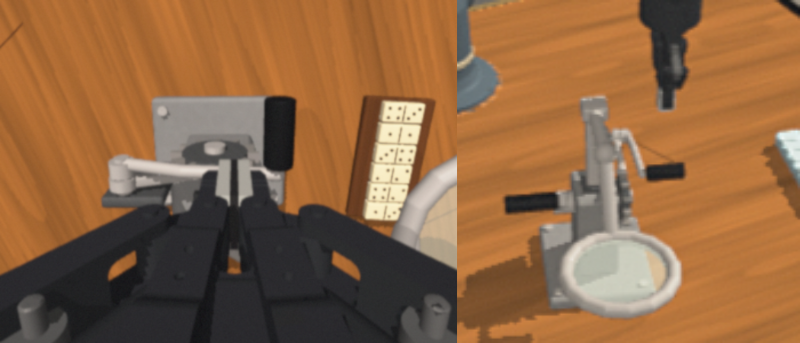

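Run:
```python
from h import *
f=robot.grab_frame("wrist"); s=st()
T=s["tcp_pos"]
for dz in(-.011,0,.008):
    c=f["R"]@(T+[0,0,dz])+f["t"]; print("tcp",dz,f["fx"]*c[0]/c[2]+f["cx"],f["fy"]*c[1]/c[2]+f["cy"],c[2])
def X(u,v):
    z=np.median(f["range_z"][v-1:v+2,u-1:u+2]); p=np.array([(u-f["cx"])/f["fx"]*z,(v-f["cy"])/f["fy"]*z,z]); w=f["R"].T@(p-f["t"]); d=w-O
    print((u,v),z,w.round(4),"stand",(d@ex).round(4),(d@ey).round(4))
sc=400/457.
for a,b in((279,110),(279,133),(279,160),(228,170),(228,185),(243,170),(160,115)): X(round(80+a*sc),round(100+b*sc))
```

```text
7.04 [0.6259 0.1228 0.2548] F [ 0.5 -0.6  0.5] grip 0.0 open 0.003
tcp -0.011 285.5277851234468 232.46265022395443 0.18781664999316022
tcp 0 285.6142697734442 238.9383568057222 0.17721687496575322
tcp 0.008 285.68396136108765 244.15665014228713 0.16950794767309357
(324, 196) 0.21606365 [0.6582 0.129  0.2101] stand 0.0453 0.106
(324, 216) 0.21953304 [0.6539 0.1142 0.2108] stand 0.0458 0.0906
(324, 240) 0.22482312 [0.6485 0.0955 0.2107] stand 0.0466 0.0711
(280, 249) 0.13670032 [0.6266 0.134  0.2938] stand 0.0137 0.1008
(280, 262) 0.12411128 [0.6267 0.1338 0.3069] stand 0.0139 0.1007
(293, 249) 0.136192 [0.6324 0.1323 0.2943] stand 0.0198 0.1011
(220, 201) 0.41363972 [0.5265 0.1155 0.0199] stand -0.0756 0.052
```

The pose was right, so the pads probably squeezed off the upper half of the handle: they stand back when partly open. I'll go 13 mm deeper and check before lifting.

Run:
```python
from h import *
import cv2
robot.move_straight(lever(0)+[0,0,.08]); robot.grip(.7)
print(robot.move_straight(lever(0)-[0,0,.013],vel=.1,contact_N=6)); st()
f=robot.grab_frame("wrist"); a=f["image"]
robot.grip(0.0,strength=40); s=st()
b=robot.grab_frame("wrist")["image"]
cv2.imwrite("pics/m2.png",cv2.resize(np.hstack([a[120:400,100:460],b[120:400,100:460]]),(800,311))[:,:,::-1])
if s["opening"]>.1:
    for a in np.linspace(.1,.6,6): robot.move_straight(lever(a)-[0,0,.013],vel=.06); st()
```

```text
False
9.12 [0.6582 0.1123 0.1788] F [-0.5 -0.5 -0.1] grip 0.0 open 0.7
9.63 [0.656  0.113  0.1783] F [-5.3  1.8  4. ] grip 39.0 open 0.227
10.03 [0.6535 0.1138 0.19  ] F [-3.9  1.1 -0.9] grip 39.5 open 0.227
10.38 [0.6497 0.115  0.2019] F [-5.3  1.1 -1.3] grip 39.5 open 0.225
10.73 [0.6447 0.1166 0.2133] F [-6.1  1.3 -2.3] grip 39.5 open 0.226
11.08 [0.6388 0.1185 0.224 ] F [-5.5  2.4 -2.4] grip 39.5 open 0.222
11.43 [0.6319 0.1207 0.2338] F [-5.9  1.9 -5. ] grip 39.5 open 0.225
11.78 [0.6243 0.1231 0.2429] F [-5.7  1.9 -5.6] grip 40.0 open 0.226
```

View pics/m2.png

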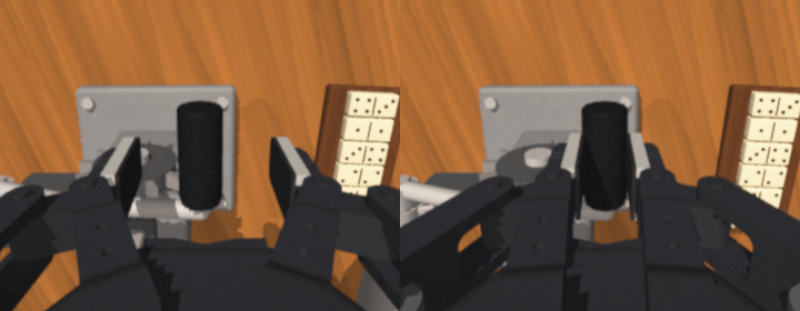

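The lever is gripped and raised. The forces suggest the stand origin is about 3 mm too far along +x, so I'll correct that. Next I release, move over to the crank with the tool leaned outward to keep clear of the post, and grasp it.

```bash
cat >> h.py <<'E'
from scipy.spatial.transform import Rotation as Ro
O=O-.003*ex
th=.2
CR=(Ro.from_rotvec(ex*th)*Ro.from_euler("xyz",[np.pi,0,1.253])).as_euler("xyz")
def crank(q): return O+ex*.075*np.sin(q-1.1)+ey*(-.099+.022*np.sin(th))+np.array([0,0,.125+.075*np.cos(q-1.1)-.022*np.cos(th)])
E
python3 - <<'E'
from h import *
import cv2
robot.grip(.6); s=st()
p=s["tcp_pos"].copy(); p[2]=.385
robot.move_straight(p,vel=.2)
c=crank(1.97)
robot.move_straight([c[0],c[1]-.02,.385],vel=.25,attitude=CR); st()
robot.grip(.7)
print(robot.move_straight(c,vel=.12,contact_N=8)); st()
robot.grip(0.0,strength=60); s=st()
f=robot.grab_frame("wrist")["image"];g=robot.grab_frame("scene")["image"]
cv2.imwrite("pics/m3.png",np.hstack([cv2.resize(f[60:400],(400,300)),cv2.resize(g[110:260,200:400],(400,300))])[:,:,::-1])
E
```

```text
12.19 [0.6269 0.1224 0.2431] F [ 1.   0.5 -0.1] grip 0.0 open 0.6
14.04 [ 0.6043 -0.0823  0.3844] F [ 0.7  0.8 -0.2] grip 0.0 open 0.597
False
16.39 [ 0.6044 -0.0645  0.1524] F [ 0.2 -0.4  0.4] grip 0.0 open 0.698
16.83 [ 0.6052 -0.065   0.1523] F [ 3.6 -2.4 -0.8] grip 58.8 open 0.247
```

View pics/m3.png

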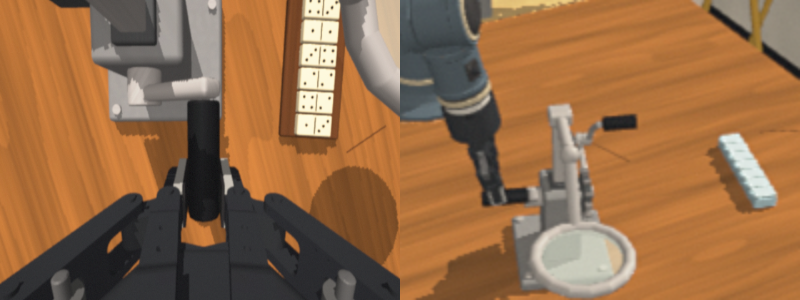

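The crank handle is gripped and the lever is standing up. I'll ease it up, then back slowly while watching the force.

Run:
```python
from h import *
for q in list(np.arange(2.04,2.27,.07))+[2.27,2.2,2.1,2.0,1.93,1.88]:
    robot.move_straight(crank(q),vel=.04); print(round(q,2),end=" "); s=st()
    if np.linalg.norm(s["wrist_force"])>25: print("STOP"); break
```

```text
2.04 17.22 [ 0.608  -0.0659  0.1485] F [ 1.6 -2.   5.9] grip 59.3 open 0.246
2.11 17.5 [ 0.611  -0.0668  0.1442] F [ 2.5 -1.4  4.9] grip 59.3 open 0.248
2.18 17.78 [ 0.6136 -0.0676  0.1396] F [ 2.6 -2.   5.6] grip 59.3 open 0.244
2.25 18.07 [ 0.6159 -0.0684  0.135 ] F [ 4.2 -1.8  5.5] grip 59.3 open 0.243
2.27 18.32 [ 0.6165 -0.0686  0.1337] F [ 5.  -2.   5.4] grip 59.3 open 0.246
2.2 18.6 [ 0.6141 -0.0678  0.1387] F [ 3.3 -0.9  5.7] grip 59.4 open 0.244
2.1 18.93 [ 0.6103 -0.0666  0.1452] F [ 2.7 -2.8  6.5] grip 59.4 open 0.248
2.0 19.27 [ 0.6058 -0.0651  0.1513] F [ 1.9 -2.5  7.7] grip 59.4 open 0.248
1.93 19.55 [ 0.6024 -0.064   0.1552] F [ 1.6 -1.9  7. ] grip 59.5 open 0.247
1.88 19.8 [ 0.5998 -0.0632  0.1579] F [ 1.6 -1.9  7.6] grip 59.5 open 0.25
```

The load stays at about 7 N going back past the tooth position, so the pawl is clear. I'll continue down.

Run:
```python
from h import *
import cv2
for q in list(np.arange(1.78,.0,-.1))+[.02,-.03]:
    robot.move_straight(crank(q),vel=.045); s=robot.sense()
    if round(q*10)%4==0 or q<.1: print(round(q,2),end=" "); st()
    if np.linalg.norm(s["wrist_force"])>25: print("STOP",q); st(); break
f=robot.grab_frame("top")["image"];g=robot.grab_frame("scene")["image"]
cv2.imwrite("pics/m4.png",np.hstack([cv2.resize(f[100:280,180:420],(400,300)),cv2.resize(g[110:260,200:400],(400,300))])[:,:,::-1])
```

```text
1.58 20.75 [ 0.5813 -0.0572  0.1707] F [-0.8 -1.8  7.5] grip 59.6 open 0.246
1.18 22.02 [ 0.5516 -0.0477  0.1776] F [-5.  -1.2  6.5] grip 59.6 open 0.249
0.78 23.28 [ 0.5264 -0.0393  0.1737] F [ -0.7  -2.9 -12.5] grip 59.0 open 0.247
0.38 24.55 [ 0.5052 -0.0324  0.1607] F [  4.   -6.4 -14.6] grip 59.7 open 0.244
0.08 25.5 [ 0.4919 -0.0281  0.1444] F [ 2.  -7.3 -8.2] grip 60.2 open 0.245
0.02 25.75 [ 0.4896 -0.0275  0.1405] F [ 1.9 -6.4 -7.9] grip 60.3 open 0.246
-0.03 26.0 [ 0.488  -0.0269  0.1373] F [ 1.7 -6.9 -6.5] grip 60.5 open 0.241
```

View pics/m4.png

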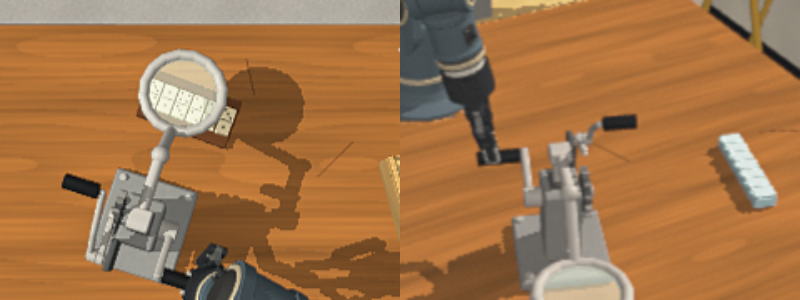

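Run:
```python
from h import *
for n in("top","scene"):
    f=robot.grab_frame(n); z=f["range_z"]; v,u=np.mgrid[:420,:560]
    P=(np.stack([(u-f["cx"])/f["fx"]*z,(v-f["cy"])/f["fy"]*z,z],-1)-f["t"])@f["R"]-O
    x,y,h=P@ex,P@ey,P[...,2]
    m=(abs(x)<.012)&(abs(y)<.012)&(z>0)&(h<.35); print(n,"clamp top",np.median(h[m]),h[m].max(),m.sum())
    r=np.hypot(x-.22,y); m=(r>.06)&(r<.075)&(h>.06)&(h<.25); print("rim",np.percentile(h[m],[5,50,95]))
    im=f["image"].astype(int).max(2)
    m=(im<45)&(y>-.13)&(y<-.058)&(x>-.1)&(x<-.03)&(h>.1)&(h<.2);print("handle",m.sum(),np.median(x[m]),np.percentile(h[m],95) if m.any() else 0)
    m=(im<45)&(y>.065)&(y<.115)&(x>-.02)&(x<.08)&(h>.1); print("lever",m.sum(),np.median(x[m]),np.median(h[m]))
```

```text
top clamp top 0.21609538503348813 0.22116288198216172 102
rim [0.1234405  0.12905225 0.13343611]
handle 130 -0.06316290211087758 0.17337626593972674
lever 174 0.018635353090403078 0.2737732620764143
scene clamp top 0.1856807464548575 0.22064630242704986 80
rim [0.12045174 0.12885949 0.13782526]
handle 62 -0.05590714067753766 0.19007588375033194
lever 78 0.02590209845017718 0.27106029350079475
```

The clamp top is at 0.216–0.221 m (0.219 is fully down) and the lever is at about 0.59 rad. Now I'll release the crank and lower the lever.

Run:
```python
from h import *
d=np.array([0,0,.013]); V=[np.pi,0,1.253]
robot.grip(.6); s=st()
p=s["tcp_pos"].copy(); p[2]=.36; p-=.02*ey
robot.move_straight(p,vel=.2)
a=lever(.59)
robot.move_straight([a[0],a[1],.36],vel=.25,attitude=V)
print(robot.move_straight(a-d,vel=.12,contact_N=8)); st()
robot.grip(0.,strength=40); s=st()
if s["opening"]>.1:
    for q in [.5,.4,.3,.2,.1,0,-.03]: robot.move_straight(lever(q)-d,vel=.06)
    st()
```

```text
26.6 [ 0.4859 -0.0245  0.1363] F [-0.3 -0.3  0.1] grip 0.0 open 0.6
False
30.05 [0.6245 0.1234 0.242 ] F [-0.  -0.2  0.4] grip 0.0 open 0.601
30.44 [0.6245 0.1235 0.2418] F [ 0.8 -0.3  2.1] grip 39.1 open 0.227
32.77 [0.6562 0.1133 0.1768] F [-1.5  1.3 19.5] grip 42.0 open 0.22
```

Run:
```python
from h import *
import cv2
robot.grip(.6); s=st()
p=s["tcp_pos"].copy(); p[2]=.36; robot.move_straight(p,vel=.15)
robot.move_straight(p+.18*ey,vel=.25); st()
G=[]
for n in("top","scene"):
    f=robot.grab_frame(n); G.append(f["image"]); z=f["range_z"]; v,u=np.mgrid[:420,:560]
    P=(np.stack([(u-f["cx"])/f["fx"]*z,(v-f["cy"])/f["fy"]*z,z],-1)-f["t"])@f["R"]-O
    x,y,h=P@ex,P@ey,P[...,2]; im=f["image"].astype(int).max(2)
    m=(abs(x)<.012)&(abs(y)<.012)&(z>0); print(n,"clamp",np.median(h[m]),h[m].max())
    m=(im<45)&(y>.065)&(y<.115)&(x>-.02)&(x<.08)&(h>.1); print("lever",m.sum(),np.median(x[m]),np.median(h[m]))
    m=(im<45)&(y>-.13)&(y<-.058)&(x>-.1)&(x<-.03)&(h>.1)&(h<.2);print("handle",m.sum(),np.median(x[m]),np.median(h[m]))
cv2.imwrite("pics/m5.png",np.hstack([cv2.resize(i,(400,300)) for i in G])[:,:,::-1])
```

```text
33.18 [0.6541 0.1131 0.1727] F [0.9 0.6 0.2] grip 0.0 open 0.601
35.43 [0.7105 0.2824 0.3598] F [ 0.1 -0.9 -0. ] grip 0.0 open 0.599
top clamp 0.2160374614266282 0.219735659460673
lever 148 0.05123637759886986 0.21005788670350928
handle 217 -0.06295490724049826 0.17007851944012348
scene clamp 0.17482275008826675 0.2188024995730397
lever 77 0.058490620075805085 0.20850149023690742
handle 91 -0.056104234696890694 0.1670232679307729
```

View pics/m5.png

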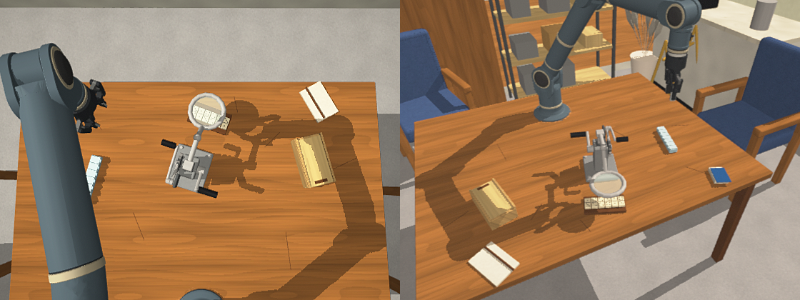

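Crank handle height is 0.158 m (q of about 0), the lever is down at its starting height, the bystanders look unmoved, and the arm is clear.

```bash
python3 -c "
from plant import robot
print(robot.close_job())"
```

```text
the job is handed in; nothing more can be done
None
```

The job is handed in: the magnifier was eased fully down by the crank, the pawl lever is fully down again and released, and the tray, box and pill organizer look undisturbed in the final pictures; the judge's verdict was not shown.

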